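# Lengthen the drip-stand pole by one hole

## Robot

A 6-joint arm with a two-finger parallel gripper is mounted at the origin on the work surface. World frame = base frame: x ahead of the robot, y to its left, z up, the work surface at z = 0. Lengths are in m, angles in rad, forces in N, time in s.
With the tool pointing down it reaches from about 0.35 to 0.975 m from the base axis. Payload 4.9 kg.
Tool frame: the origin (TCP) lies midway between the tips of the shut fingers; the grasp point (between the pads) lies 19 mm behind it (manip.grip_point_offset is the distance from the TCP to the grasp point, in m); z points along the fingers, y is the direction in which the jaws open and shut (so a half turn about z gives the same grasp; the last joint's range is limited). The gripper opens to 85 mm and grips with 20 to 120 N. Pads are 22 mm wide; open, the fingers measure 114 mm over their backs; the gripper's body (76 mm by 85 mm) begins 54 mm behind the grasp point. The pads swing forward as they close: fully open they stand 13 mm farther back than shut.
Start: joints at [-1.377, 0.053, 1.613, -0, 1.476, -0.119], TCP at [0.192, -0.595, 0.231] pointing down, gripper open.
Joint ranges: [-3.01, 3.01], [-1.01, 2.22], [0.06, 2.58], [-1.02, 4.17], [0.09, 2.62], [-3.14, 3.14]. Speed limits (rad/s): [2.57, 2.57, 3.14, 3.14, 3.14, 3.14].

## Interface

Orientations are given as a unit quaternion [w, x, y, z].
In Python, from plant import manip gives the robot as it stands. The module is installed in compiled form; this text tells all that it offers.
- The arm moves only by the tool send_rows, never from a script. Its argument "steps" is a list of rows, each a list of 6 numbers: the shift along the tool's x, y, z in m, then the turn, a rotation vector about the tool's x, y, z in degrees. In form: [[dx, dy, dz, wx, wy, wz], ...]. A call has 1 to 8 rows; each row shifts and turns the commanded pose from where the row before left it, along the tool's axes as they then stand; what a row does not reach is not made up. A row lasts 1/8 s, in which the tool goes at most 62.5 mm and 10.7 degrees, less where a joint would pass 70% of its speed; a pose out of reach is approached as far as the arm can. A call is refused whole if a number of a shift passes 0.0625 or a number of a turn 10.7, either way. A call with a gripper value outside its range is refused whole. "grip" is the opening, from 0 (shut) to 1 (fully open), set as the call begins (left out, the last holds). The fingers move at their own pace and stop on an object; the grip force is fixed at half the most. Time passes only in rows, so rows that do not move let the fingers close. It gives the time, the measured TCP pose, the force and the opening at its end, in the units of the state.
- manip.state(): the state, without advancing time (a new reading comes with each control period).
- manip.grab_frame(name): name is "side" or "top" or "wrist"; returns the picture (400x640x3 uint8, blue, green, red); there is no depth.
- manip.get_calibration(name): a dict with "K" (3x3 intrinsics, pixels), "distortion" ([k1, k2, p1, p2, k3] as OpenCV has them; the pictures are not rectified), "R" (3x3) and "t" (3): a world point X has camera coordinates R X + t. Camera axes: x right, y down, z forward; pixel columns grow to the right and rows downward; lengths in m; the calibration is good to about 2 mm. A picture is of the moment at which its call begins: read the wrist's pose just before it. get_calibration takes no time and is no camera call; for the wrist camera it gives the pose at the moment of the call.
- manip.job_done(): hands the job in, once; it reports no verdict.
The state is a dict: "time": time; "joint_pos": joint angles; "joint_vel": joint speeds; "joint_efforts": joint torques, N m; "tool_pos": TCP position; "tool_rot": TCP orientation; "contact_force": force on the tool from outside, world axes, zero at the start; "ft_torque": the same for the moment, N m; "gripper_width": opening from 0.0 (shut) to 1.0 (fully open).
Only numpy, scipy, OpenCV 4.12 (cv2) and the standard library are available. Lean on these libraries where they do the work, as an engineer would, in place of code of your own. Each camera call takes 0.05 s, during which the arm holds its last target.

## Task

Lengthen the drip-stand pole in the bench holder by one hole: press its spring snap button down flush and, with it held flush, slide it out of its hole under the sleeve, then draw the inner tube out gently until the button clicks up in the next hole, in the grey clamp. Do not press hard on the sleeve or keep hauling once it has clicked, leave the other things on the counter undisturbed, and let go.

Things in the scene. Friction and masses are not known exactly. Their poses are not given: they have to be found in the camera images.
- holder: Bench holder fixed to the counter: grey board 250 x 90 x 12 mm, two black saddles, carrying the upper section of a drip stand, lying level, axis 60 mm above the counter. Origin on the counter under the pole's axis; x along the pole, the way the inner tube draws out; z up. All the pole has y = 0 here. Start position and yaw vary.
- sleeve: Outer tube, fixed in the holder, plain aluminium, 26 mm square, from x = -210 to +35 mm of the holder frame (its own frame too); flat top 73 mm above the counter, wall 2 mm. 14 mm square hole in the top at x = -70; grey locking clamp 49 mm long over it, 2 mm higher, with the next 14 mm hole, set by hand anywhere from x = -17 to -3. An 8 mm slot joins the holes. Over 30 N dents it.
- tube: Inner steel tube, 20 mm square, slides out along +x of the holder (about 3 N of friction; stays where left). Its end carries the black grip collar, then a crossbar with two upturned hooks, 140 mm wide, 43 mm past the collar's middle. Its frame is the holder's while the button is in the first hole; the next hole is 53 to 67 mm further out, to be found by feel or sight.
- pin_top (a point): Top centre of the snap button's round pin, 6 mm across. At rest in a hole its top is 77.5 mm above the counter, 4.5 mm above the sleeve's top; spring: 3 N to start, 7 N when flush. Within 0.9 mm of flush the tube can slide, and a fingertip pressing on the pin drags it along by friction. Let go under the wall, the pin stays about 1 mm above the sleeve until it meets a hole and jumps up.
- button: Snap button, sprung upward in the inner tube; frame at the pin's top centre, z up. Under the pin is a 12 mm square shoulder, its top 3 mm below the pin's; it locks the tube (1 mm play each way) and ducks under the wall when the pin is flush, the pin then running in the slot. Hauling the tube against it when it sits in a hole, or pressing it, with over 20 N strains it.
- rack: Bystander: clear rack of four capped sample tubes, 130 x 50 mm, 92 mm high, origin under its middle, long side along its x.
- tape_roll: Bystander: roll of paper tape, 68 mm across, 25 mm high, origin under its middle.
- jar: Bystander: small amber jar, 52 mm across, 70 mm high, origin under its middle.
- grip (a point): Middle of the round grip collar (30 mm across, 34 mm long) on its axis, 60 mm above the counter, 145 mm in +x from the button's pin; moves with the tube. Axes as the holder's.

How it is judged:
By the outcome, as a careful person would: the job done as asked, in the order asked, and still so for the second after the job is handed in, with the robot touching nothing.
It also fails if it takes over 59 s, if anything falls off the work surface, if the arm or the gripper's body presses on something with over 40 N, if the wrist force passes 120 N, or if a joint passes its speed limit or range.

## Working session

There is one attempt and no reset: what is moved stays moved. The work goes in short steps, Python scripts to look and compute and a tool call to move; the robot and the scene stay as the last step left them, time stands still between calls to the robot, and variables do not carry over. Pictures are saved under pics/ and viewed, and the job is handed in when it is done.

Besides the shell and the picture viewer there is one more tool, called after "Request:" in YAML: its name, and indented under it one key for each argument. send_rows: Moves the arm, as the interface text tells. Its arguments: {"type":"object","properties":{"steps":{"type":"array"},"grip":{"type":"number"}},"required":["steps"]}

```bash
mkdir -p pics; python3 - <<'E'
from plant import manip
import cv2
s=manip.state(); print(s)
for n in ["side","top","wrist"]:
    c=manip.get_calibration(n); print(n,c)
    cv2.imwrite(f"pics/{n}0.png",manip.grab_frame(n))
print(manip.grip_point_offset)
E
```

```text
{'time': 0.0, 'joint_pos': array([-1.37700557e+00,  5.33358336e-02,  1.61430357e+00, -7.02335674e-07,
        1.47601648e+00, -1.18998454e-01]), 'joint_vel': array([ 4.41351547e-04, -4.76082123e-05,  6.80190190e-04,  5.72363947e-04,
       -2.79784035e-03, -2.19154610e-03]), 'joint_efforts': array([ 2.22028866e-03, -3.93675828e+01, -3.70179212e+01,  9.23398829e-05,
        7.01969329e-03,  5.51327048e-06]), 'tool_pos': array([ 0.19219969, -0.59404981,  0.23007035]), 'tool_rot': array([-1.03088105e-03,  9.87794740e-01,  1.55757786e-01, -3.89187669e-05]), 'contact_force': array([-0.88339047, -0.32892409,  0.26022991]), 'ft_torque': array([-0.02428964,  0.03469802, -0.0046535 ]), 'gripper_width': 0.9979333979637194}
side {'K': array([[378.85219245,   0.        , 317.18994011],
       [  0.        , 378.85219245, 196.58627809],
       [  0.        ,   0.        ,   1.        ]]), 'distortion': array([-0.04706245,  0.        ,  0.        ,  0.        ,  0.        ]), 'R': array([[-0.92015295, -0.3915116 ,  0.00610064],
       [-0.26417233,  0.60922198, -0.74770419],
       [ 0.28901822, -
[... 292 characters left out ...]
.        ,  0.        ,  0.        ]), 'R': array([[-0.00469853, -0.99963367, -0.02665431],
       [-0.98995326,  0.00841651, -0.14114425],
       [ 0.14131688,  0.02572335, -0.98963016]]), 't': array([0.05916503, 0.58227581, 0.98737642])}
wrist {'K': array([[326.59514475,   0.        , 322.08691311],
       [  0.        , 326.59514475, 196.722455  ],
       [  0.        ,   0.        ,   1.        ]]), 'distortion': array([0.01860618, 0.        , 0.        , 0.        , 0.        ]), 'R': array([[ 0.30793401, -0.95140435, -0.00253132],
       [-0.90291825, -0.29307736,  0.31439513],
       [-0.29985877, -0.09452738, -0.94928884]]), 't': array([-0.62401616, -0.04184545,  0.38023635])}
0.0187
```

View pics/side0.png

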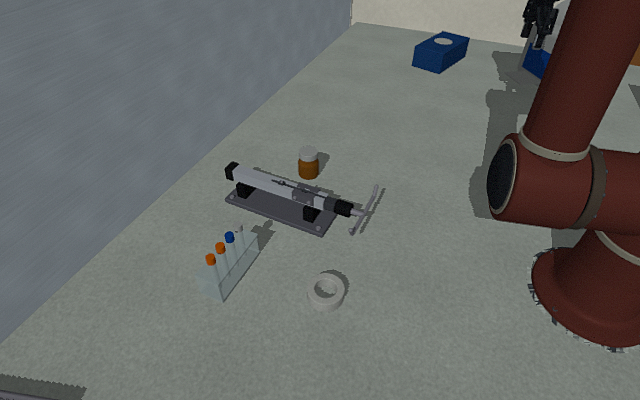

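View pics/top0.png

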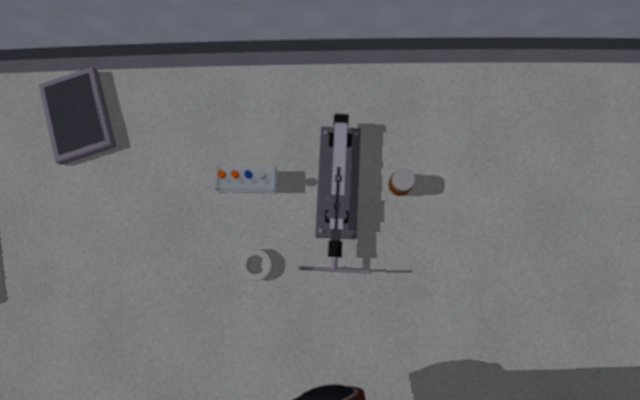

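View pics/wrist0.png

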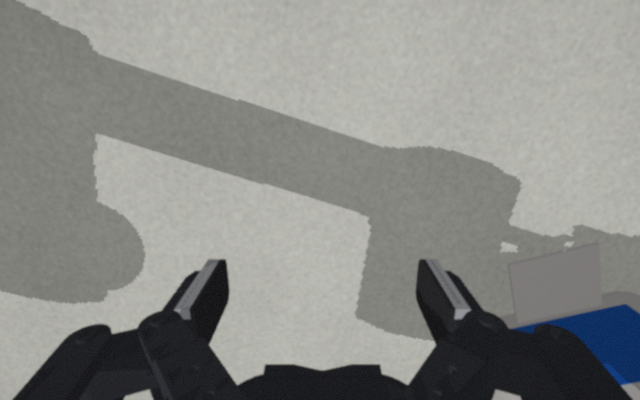

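The top view shows the pole at column ~340. Its collar (334,249) and crossbar (335,268) point at the robot, with the pin near (338,178). The rack is at (247,178), the tape at (258,265) and the jar at (402,181). Next I'll measure.

```bash
cat > h.py <<'E'
import numpy as np, cv2
from plant import manip
def ray(c,uv):
    uv=np.asarray(uv,float).reshape(-1,1,2)
    n=cv2.undistortPoints(uv,c["K"],c["distortion"]).reshape(-1,2)
    d=np.c_[n,np.ones(len(n))]@c["R"]; o=-c["R"].T@c["t"]
    return o,d
def plane(c,uv,z):
    o,d=ray(c,uv); return o+d*((z-o[2])/d[:,2])[:,None]
def proj(c,X):
    r,_=cv2.Rodrigues(c["R"]); p,_=cv2.projectPoints(np.asarray(X,float).reshape(-1,1,3),r,c["t"],c["K"],c["distortion"]); return p.reshape(-1,2)
E
python3 - <<'E'
from h import *
im=cv2.imread("pics/top0.png")
cv2.imwrite("pics/top0z.png",cv2.resize(im[105:285,285:425],None,fx=4,fy=4,interpolation=cv2.INTER_CUBIC)[:, :][:720][:600])
im=cv2.imread("pics/side0.png")
cv2.imwrite("pics/side0z.png",cv2.resize(im[140:250,215:395],None,fx=4,fy=4,interpolation=cv2.INTER_CUBIC))
c=manip.get_calibration("top")
print(plane(c,[[334,249],[341,119]],0.075),plane(c,[[338,178]],.0775))
print(plane(c,[[247,178],[258,265],[402,181]],.07))
E
```

```text
[[0.48483059 0.02839344 0.075     ]
 [0.75832153 0.01124574 0.075     ]] [[0.63095431 0.01889529 0.0775    ]]
[[ 0.6344053   0.20938878  0.07      ]
 [ 0.45328996  0.18380976  0.07      ]
 [ 0.62485744 -0.11399455  0.07      ]]
```

View pics/top0z.png

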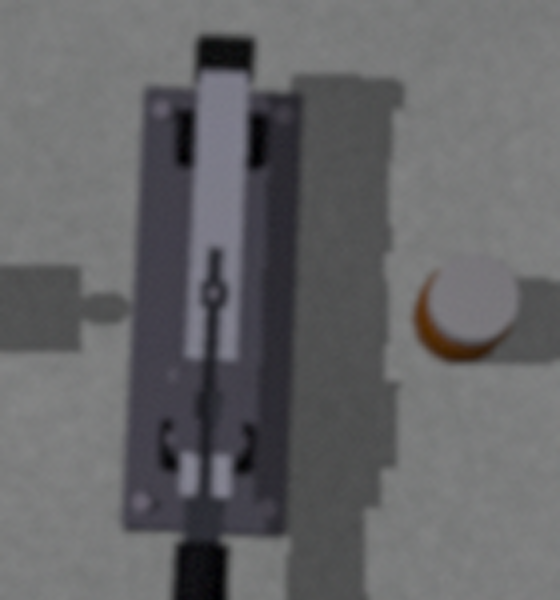

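View pics/side0z.png

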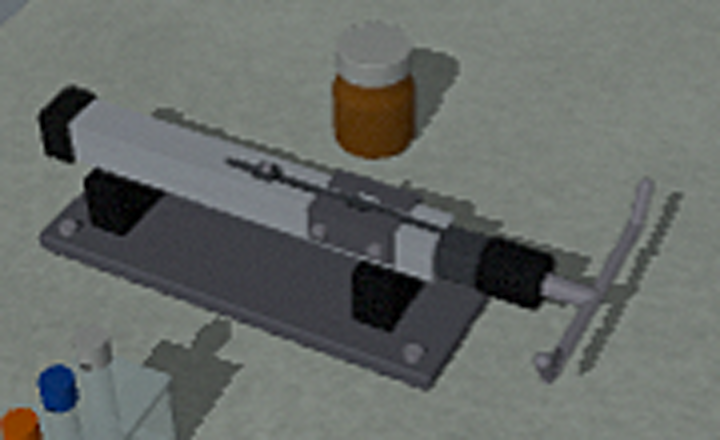

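Pin is at about (0.631, 0.019), and the pole direction is about (-0.998, 0.063), towards the robot. I'll move to a wrist-camera view over the pole with the jaws across it.

```bash
cat >> h.py <<'E'
from scipy.spatial.transform import Rotation as Ro
def tr():
    s=manip.state(); q=s["tool_rot"]; return s["tool_pos"],Ro.from_quat([q[1],q[2],q[3],q[0]])
def goal(p,xdir):
    "shift in tool axes and rotvec(deg) to TCP p, tool down with x along xdir"
    t,R=tr(); x=np.r_[xdir[:2],0]/np.hypot(*xdir[:2]); z=np.r_[0,0,-1.]; y=np.cross(z,x)
    G=Ro.from_matrix(np.c_[x,y,z]); return R.inv().apply(np.asarray(p)-t), (R.inv()*G).as_rotvec(degrees=True)
E
python3 - <<'E'
from h import *
c=manip.get_calibration("wrist"); t,R=tr()
print("cam in tool",R.inv().apply(-c["R"].T@c["t"]-t), "fwd",R.inv().apply(c["R"][2]))
# view: TCP so that pin & clamp near centre
print(goal([.53,.025,.23],[.998,-.0625]))
E
```

```text
cam in tool [ 0.07991599  0.00026438 -0.14233631] fwd [-3.14580952e-01 -5.74660849e-04  9.49230475e-01]
(array([ 0.51192783, -0.48517136,  0.00119775]), array([-9.26386626e-02,  7.99865735e-03,  2.15073469e+01]))
```

Request:
send_rows:
  steps:
    - [0.045, -0.0397, 0.0034, 0, 0, 0]
    - [0.045, -0.0397, 0.0034, 0, 0, 0]
    - [0.045, -0.0397, 0.0034, 0, 0, 0]
    - [0.045, -0.0397, 0.0034, 0, 0, 0]
    - [0.045, -0.0397, 0.0034, 0, 0, 0]
    - [0.045, -0.0397, 0.0034, 0, 0, 0]
    - [0.045, -0.0397, 0.0034, 0, 0, 0]
    - [0.045, -0.0397, 0.0034, 0, 0, 0]
  grip: 0

```text
time: 1.15
tool_pos: [0.4377, -0.1798, 0.2039]
tool_rot: [0.0, 0.988, 0.156, 0.0]
contact_force: [0.9, -0.1, -0.2]
gripper_width: 0.002
```

Request:
send_rows:
  steps:
    - [0.045, -0.0397, 0.0034, 0, 0, 0]
    - [0.045, -0.0397, 0.0034, 0, 0, 0]
    - [0.045, -0.0397, 0.0034, 0, 0, 0]
    - [0.045, -0.0397, 0.0034, 0, 0, 0]
    - [0, 0, 0, 0, 0, 10.7]
    - [0, 0, 0, 0, 0, 10.7]
    - [0, 0, 0, 0, 0, 0]
    - [0, 0, 0, 0, 0, 0]

```text
time: 2.15
tool_pos: [0.5594, 0.0247, 0.1903]
tool_rot: [-0.0, 1.0, -0.029, -0.0]
contact_force: [-1.0, -0.4, 0.2]
gripper_width: -0.0
```

```bash
python3 - <<'E'
from h import *
import pickle
t,R=tr(); c=manip.get_calibration("wrist"); im=manip.grab_frame("wrist")
pickle.dump(c,open("w1.pkl","wb")); cv2.imwrite("pics/w1.png",im); print(t,R.as_matrix()[:,0],manip.state()["time"],manip.state()["contact_force"])
E
```

```text
[0.55935026 0.02467269 0.19031697] [ 9.98296506e-01 -5.83437053e-02 -3.13401811e-04] 2.2 [-0.30702226 -0.97178254 -0.28781491]
```

View pics/w1.png

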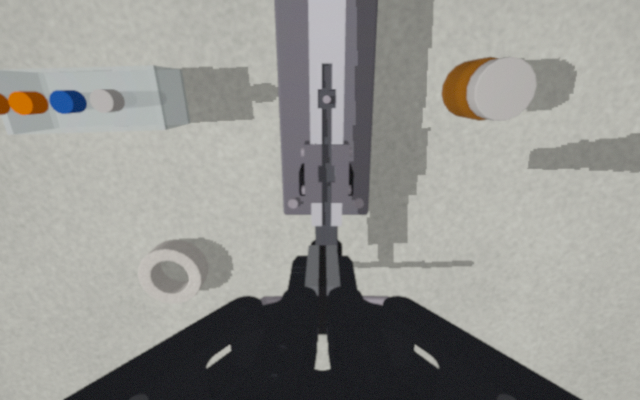

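The wrist view shows the pin at (326,99), the clamp hole near (326,174) and the sleeve edges at about columns 309 and 345. I'll zoom in and measure.

```bash
python3 - <<'E'
from h import *
import pickle
c=pickle.load(open("w1.pkl","rb")); im=cv2.imread("pics/w1.png")
z=cv2.resize(im[60:245,285:370],None,fx=6,fy=6,interpolation=cv2.INTER_CUBIC)
cv2.imwrite("pics/w1za.png",z[:600]); cv2.imwrite("pics/w1zb.png",z[510:])
g=cv2.cvtColor(im,cv2.COLOR_BGR2GRAY).astype(float)
# sleeve: bright columns
P=[]
for r in list(range(5,60,5))+[115,120,125,130,135]:
    row=g[r,290:365]; th=(row.max()+np.median(g[r,290:303]))/2
    k=np.where(row>th)[0]; l,rr=k[0],k[-1]
    sub=lambda a,b:a+(th-row[a])/(row[b]-row[a])*(b-a)
    L=290+sub(l-1,l); Rr=290+sub(rr+1,rr)
    p=plane(c,[[L,r],[Rr,r]],.073); P.append(np.r_[r,L,Rr,p[0,:2],p[1,:2]])
P=np.array(P); np.set_printoptions(precision=4,suppress=True)
print(P); 
m=(P[:,3:5]+P[:,5:7])/2; f=np.polyfit(m[:,0],m[:,1],1); print("axis y=",f, "width",np.hypot(*(P[:,3:5]-P[:,5:7]).T).mean())
print("col at 326", g[60:240,326].astype(int).tolist()); print(g[60:240,318].astype(int).tolist())
E
```

```text
[[  5.     307.7344 345.5      0.6945   0.0264   0.6929   0.0001]
 [ 10.     307.697  345.25     0.6914   0.0267   0.6899   0.0004]
 [ 15.     307.7031 345.2344   0.6883   0.0269   0.6868   0.0005]
 [ 20.     307.7424 345.25     0.6852   0.0271   0.6837   0.0006]
 [ 25.     307.9828 344.94     0.6821   0.0271   0.6806   0.0009]
 [ 30.     308.     344.9565   0.6789   0.0274   0.6774   0.001 ]
 [ 35.     308.     344.88     0.6757   0.0276   0.6742   0.0012]
 [ 40.     308.2885 344.5968   0.6725   0.0276   0.671    0.0015]
 [ 45.     308.2857 344.6061   0.6693   0.0279   0.6677   0.0016]
 [ 50.     308.375  344.5833   0.666    0.028    0.6644   0.0018]
 [ 55.     308.3448 344.4412   0.6627   0.0283   0.6611   0.002 ]
 [115.     309.34   343.3788   0.6202   0.0306   0.6187   0.0043]
 [120.     309.3889 343.3906   0.6165   0.0308   0.6149   0.0044]
 [125.     309.3462 343.129    0.6127   0.0311   0.6111   0.0048]
 [130.     309.4615 343.1071   0.6088   0.0313   0.6073   0.005 ]
 [135.     309.6379 343.0556   0.605    0.0314   0.6034   0.0051]]
axis y= [-0.0556  0.0519] width 0.026336841
[... 924 characters left out ...]
 103, 104, 101, 105, 105, 104, 109, 106, 105, 108, 106, 105, 105, 122, 159, 179, 186, 187, 186, 187, 186, 186, 187, 186, 187, 186, 186, 186, 187, 186, 187, 186, 185, 185, 185, 187, 187, 185, 185, 185, 185, 185, 185, 185, 185, 185, 187, 185, 184, 176, 141, 115, 112, 111, 112, 111, 115, 112, 112, 113, 111, 113, 112, 111, 110, 113, 112, 112, 110, 110, 108, 98, 88, 80, 82, 79, 80, 81, 79, 78, 82, 81, 81, 84, 88, 86, 88, 91, 100, 107, 110, 112, 110, 111, 111, 111, 110, 111, 111, 111, 110, 110, 110, 110, 110, 113, 111, 111, 130, 167, 182, 184, 183, 184, 183, 183, 184, 184, 183, 184, 184, 184, 183, 184, 185, 184, 184, 184, 184, 184, 180, 165, 126, 92, 85, 83, 84, 84, 82, 84, 83, 84, 82, 82, 85, 82]
```

View pics/w1za.png

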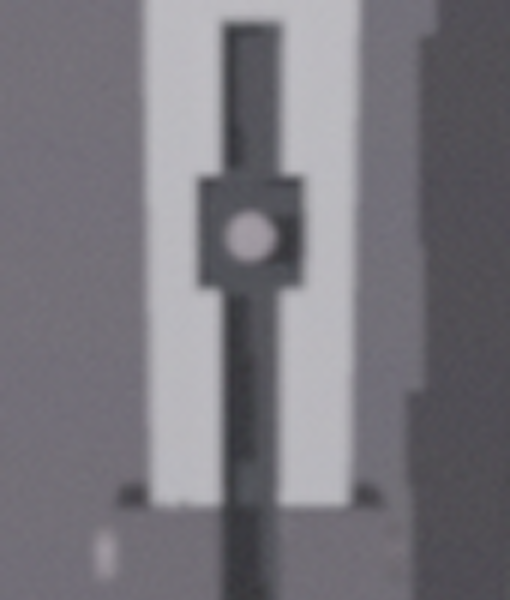

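View pics/w1zb.png

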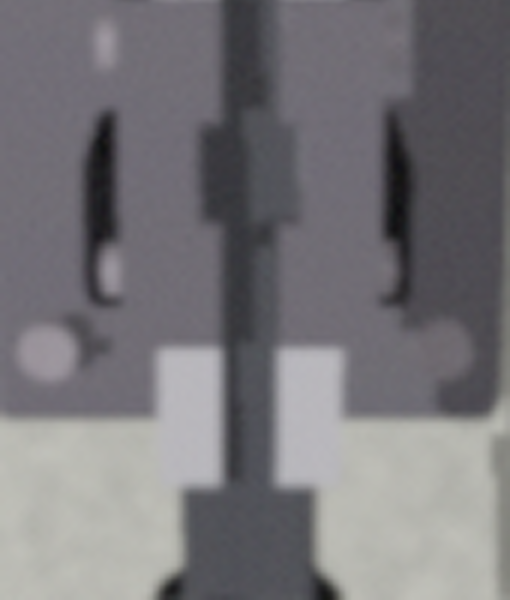

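```bash
python3 - <<'E'
from h import *
import pickle
np.set_printoptions(precision=4,suppress=True)
c=pickle.load(open("w1.pkl","rb"))
pin=plane(c,[[326.4,99]],.0775)[0]
u=np.array([-1,.0556])/np.hypot(1,.0556)
for n,r,z in [("h0",88.8,.073),("h1",107.6,.073),("clA",144,.075),("hcA",164.8,.075),("hcB",182.2,.075),("clB",202.4,.075),("slvEnd",225.6,.073)]:
    p=plane(c,[[326.4,r]],z)[0]; print(n,p,"dist from pin along u",(p[:2]-pin[:2])@u)
print("pin",pin,"axis y there",.0519-.0556*pin[0],"collar",pin[:2]+.145*u)
# top view check with rows of pin
ct=manip.get_calibration("top"); cs=manip.get_calibration("side")
print(proj(ct,pin),proj(cs,pin))
w=plane(ct,[[338.2,177.8]],.0775); print(w)
E
```

```text
h0 [0.6386 0.0164 0.073 ] dist from pin along u -0.007205546834961562
h1 [0.625  0.0171 0.073 ] dist from pin along u 0.006440470113604876
clA [0.5975 0.0186 0.075 ] dist from pin along u 0.03400611170259004
hcA [0.5807 0.0195 0.075 ] dist from pin along u 0.05073788076320496
hcB [0.5662 0.0203 0.075 ] dist from pin along u 0.06527947153740632
clB [0.5487 0.0213 0.075 ] dist from pin along u 0.08281463080345304
slvEnd [0.5268 0.0224 0.073 ] dist from pin along u 0.10473231216119679
pin [0.6314 0.0168 0.0775] axis y there 0.016793594751142386 collar [0.4866 0.0249]
[[339.0006 177.7738]] [[281.9063 180.5422]]
[[0.6314 0.0185 0.0775]]
```

Next hole is about 58.2 mm out, at holder x of about -11.8, and the clamp edge is 34 mm from the pin. I'll move above the pin.

Request:
send_rows:
  steps:
    - [0.024, 0.001, 0.024, 0, 0, 0]
    - [0.024, 0.001, 0.024, 0, 0, 0]
    - [0.0243, 0.0013, 0.024, 0, 0, 0]
    - [0, 0, 0.01, 0, 0, 0]
    - [0, 0, 0.008, 0, 0, 0]
    - [0, 0, 0, 0, 0, 0]
    - [0, 0, 0, 0, 0, 0]

```text
time: 3.08
tool_pos: [0.6317, 0.0172, 0.1017]
tool_rot: [0.0, 1.0, -0.03, 0.001]
contact_force: [0.6, 1.0, 0.5]
gripper_width: -0.003
```

```bash
python3 - <<'E'
from h import *
t,R=tr(); im=manip.grab_frame("side");im2=manip.grab_frame("wrist")
cv2.imwrite("pics/s2.png",cv2.resize(im[120:260,200:400],None,fx=4,fy=4,interpolation=cv2.INTER_CUBIC)); cv2.imwrite("pics/w2.png",im2); print(t,goal([.6314,.0172,.0775],[.9985,-.0555]),manip.state()["contact_force"])
E
```

```text
[0.63165545 0.01715504 0.10170778] (array([-4.80319710e-04, -3.66420542e-05,  2.42109180e-02]), array([ 0.00275986, -0.10431075, -0.28729722])) [-0.74292507 -0.4289048   0.56167272]
```

View pics/s2.png

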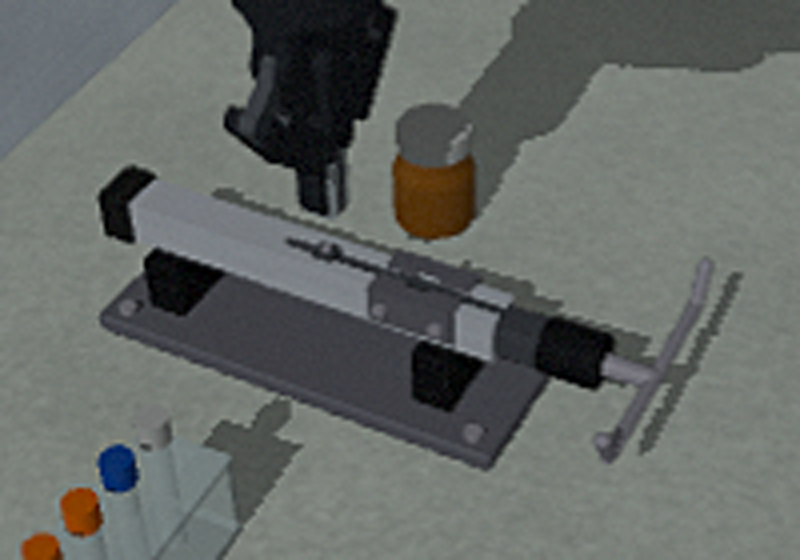

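View pics/w2.png

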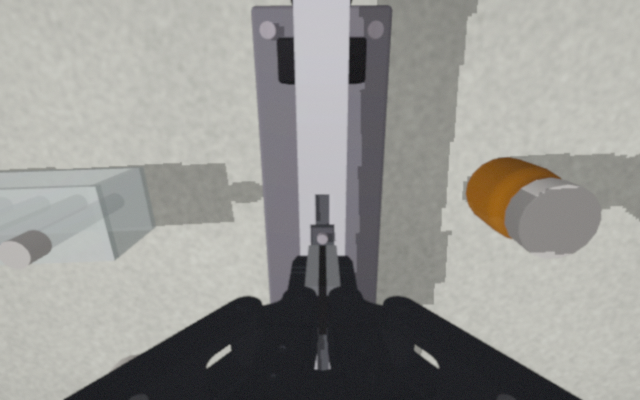

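Fingertips are centred over the slot, with the pin visible just ahead at (322,239). I'll descend to just above it.

Request:
send_rows:
  steps:
    - [0, 0, 0.01, 0, 0, 0]
    - [0, 0, 0.008, 0, 0, 0]
    - [0, 0, 0.003, 0, 0, 0]
    - [0, 0, 0, 0, 0, 0]

```text
time: 3.68
tool_pos: [0.6311, 0.0172, 0.0788]
tool_rot: [-0.0, 1.0, -0.03, -0.001]
contact_force: [-0.3, -0.2, 0.7]
gripper_width: 0.005
```

Request:
send_rows:
  steps:
    - [0, 0, 0.001, 0, 0, 0]
    - [0, 0, 0.001, 0, 0, 0]
    - [0, 0, 0.001, 0, 0, 0]
    - [0, 0, 0, 0, 0, 0]

```text
time: 4.18
tool_pos: [0.6318, 0.0171, 0.0772]
tool_rot: [0.0, 1.0, -0.03, 0.0]
contact_force: [-1.5, 0.1, 3.1]
gripper_width: 0.0
```

Request:
send_rows:
  steps:
    - [0, 0, 0.001, 0, 0, 0]
    - [0, 0, 0, 0, 0, 0]

```text
time: 4.42
tool_pos: [0.6318, 0.0171, 0.0759]
tool_rot: [0.0, 1.0, -0.03, 0.0]
contact_force: [-1.2, -0.1, 4.0]
gripper_width: 0.001
```

Request:
send_rows:
  steps:
    - [0, 0, 0.001, 0, 0, 0]
    - [0, 0, 0, 0, 0, 0]

```text
time: 4.68
tool_pos: [0.6318, 0.0171, 0.0748]
tool_rot: [0.0, 1.0, -0.03, 0.0]
contact_force: [-1.1, -0.1, 5.0]
gripper_width: 0.002
```

Request:
send_rows:
  steps:
    - [0, 0, 0.001, 0, 0, 0]
    - [0, 0, 0, 0, 0, 0]

```text
time: 4.92
tool_pos: [0.6318, 0.0171, 0.0739]
tool_rot: [0.0, 1.0, -0.03, 0.0]
contact_force: [-1.3, -0.4, 5.6]
gripper_width: -0.002
```

Request:
send_rows:
  steps:
    - [0, 0, 0.0005, 0, 0, 0]
    - [0, 0, 0, 0, 0, 0]

```text
time: 5.18
tool_pos: [0.6318, 0.0171, 0.0736]
tool_rot: [0.0, 1.0, -0.03, 0.0]
contact_force: [-1.1, -0.8, 5.9]
gripper_width: 0.004
```

Request:
send_rows:
  steps:
    - [0, 0, 0.0005, 0, 0, 0]
    - [0, 0, 0, 0, 0, 0]

```text
time: 5.42
tool_pos: [0.6318, 0.0171, 0.0731]
tool_rot: [0.0, 1.0, -0.03, 0.0]
contact_force: [-1.8, 0.7, 6.3]
gripper_width: 0.004
```

Request:
send_rows:
  steps:
    - [0, 0, 0.0005, 0, 0, 0]
    - [0, 0, 0, 0, 0, 0]

```text
time: 5.68
tool_pos: [0.6319, 0.0171, 0.073]
tool_rot: [0.0, 1.0, -0.03, 0.0]
contact_force: [-2.9, 0.8, 7.9]
gripper_width: 0.001
```

The pin is flush: 73.0 mm at about 8 N. Now I'll drag it along +x of the holder, which is -x of the tool.

Request:
send_rows:
  steps:
    - [-0.001, 0, 0, 0, 0, 0]
    - [-0.001, 0, 0, 0, 0, 0]
    - [-0.001, 0, 0, 0, 0, 0]
    - [-0.001, 0, 0, 0, 0, 0]

```text
time: 6.18
tool_pos: [0.6295, 0.0172, 0.0736]
tool_rot: [0.0, 1.0, -0.03, 0.003]
contact_force: [2.7, 0.6, 5.9]
gripper_width: -0.001
```

```bash
python3 - <<'E'
from h import *
im=manip.grab_frame("side");im2=manip.grab_frame("top")
a=cv2.resize(im[120:260,200:400],None,fx=4,fy=4,interpolation=cv2.INTER_CUBIC); cv2.imwrite("pics/s3.png",a)
cv2.imwrite("pics/t3.png",cv2.resize(im2[105:285,285:425],None,fx=3,fy=3,interpolation=cv2.INTER_CUBIC)); print(tr()[0],manip.state()["contact_force"])
E
```

```text
[0.62942037 0.01723467 0.07358552] [1.75285415 0.84831598 6.31395974]
```

View pics/s3.png

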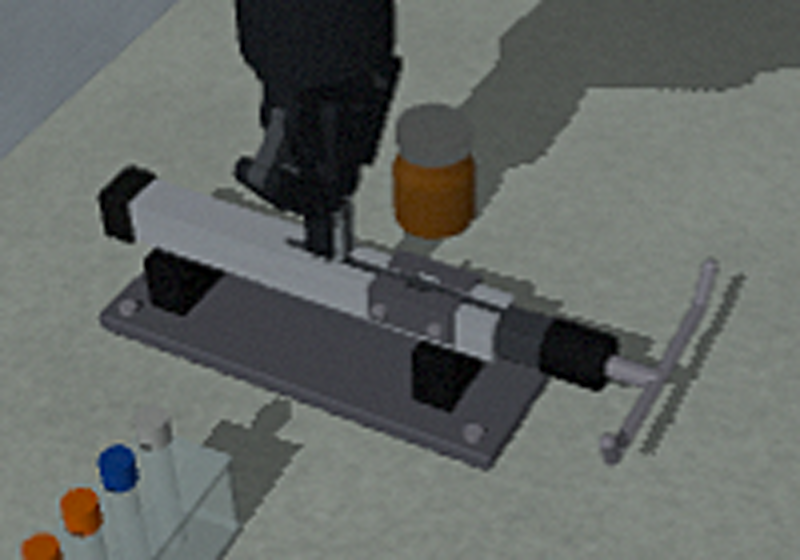

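View pics/t3.png

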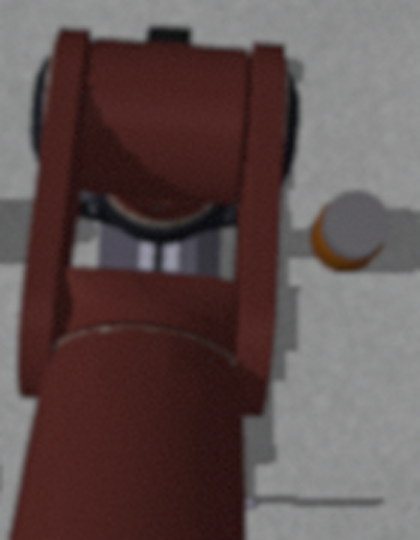

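The crossbar has moved slightly with the finger (hook 704→710 in the ×4 zoom), so the pin is dragging. TCP z rose to 73.6 mm, so I'll press 0.4 mm more and continue.

Request:
send_rows:
  steps:
    - [0, 0, 0.0004, 0, 0, 0]
    - [-0.001, 0, 0, 0, 0, 0]
    - [-0.001, 0, 0, 0, 0, 0]
    - [-0.001, 0, 0, 0, 0, 0]

```text
time: 6.78
tool_pos: [0.6266, 0.0174, 0.0733]
tool_rot: [0.0, 1.0, -0.03, 0.003]
contact_force: [2.6, -0.2, 5.8]
gripper_width: 0.003
```

Request:
send_rows:
  steps:
    - [-0.001, 0, 0.0002, 0, 0, 0]
    - [-0.001, 0, 0, 0, 0, 0]
    - [-0.001, 0, 0, 0, 0, 0]
    - [-0.001, 0, 0, 0, 0, 0]

```text
time: 7.28
tool_pos: [0.6227, 0.0176, 0.0732]
tool_rot: [0.0, 1.0, -0.03, 0.003]
contact_force: [1.7, -0.6, 6.9]
gripper_width: 0.002
```

Request:
send_rows:
  steps:
    - [-0.001, 0, 0, 0, 0, 0]
    - [-0.001, 0, 0, 0, 0, 0]
    - [-0.001, 0, 0, 0, 0, 0]
    - [-0.001, 0, 0, 0, 0, 0]

```text
time: 7.78
tool_pos: [0.6187, 0.0178, 0.0731]
tool_rot: [0.0, 1.0, -0.03, 0.003]
contact_force: [1.8, 0.3, 6.4]
gripper_width: 0.002
```

```bash
python3 - <<'E'
from h import *
im=manip.grab_frame("side")
a=cv2.resize(im[120:260,200:400],None,fx=4,fy=4,interpolation=cv2.INTER_CUBIC); cv2.imwrite("pics/s4.png",a)
print(tr()[0],manip.state()["contact_force"])
E
```

```text
[0.61853376 0.017837   0.07310309] [ 1.40783164 -0.75829763  5.58251219]
```

View pics/s4.png

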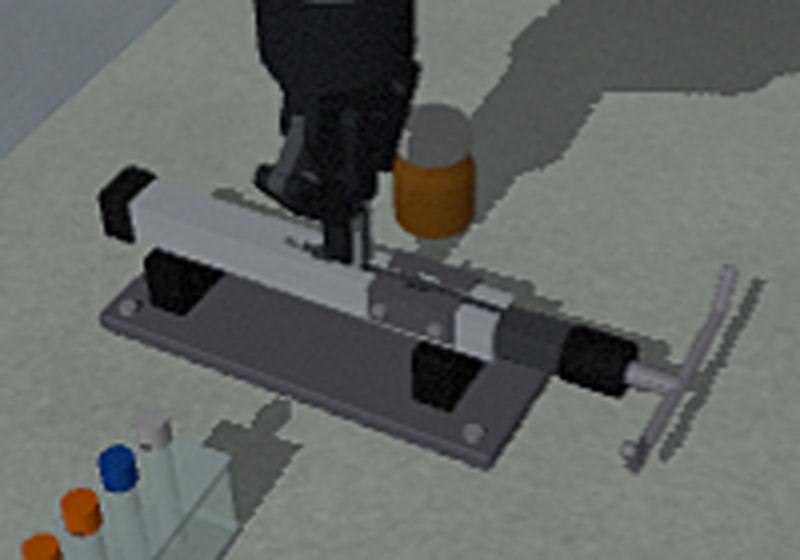

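The tube is following the finger (hook 704→729). I'll drag about 4 mm further so the shoulder is safely under the wall.

Request:
send_rows:
  steps:
    - [-0.001, 0, 0, 0, 0, 0]
    - [-0.001, 0, 0, 0, 0, 0]
    - [-0.001, 0, 0, 0, 0, 0]
    - [-0.001, 0, 0, 0, 0, 0]
    - [0, 0, 0, 0, 0, 0]

```text
time: 8.45
tool_pos: [0.6146, 0.0181, 0.0731]
tool_rot: [0.0, 1.0, -0.03, 0.003]
contact_force: [1.8, -0.9, 7.1]
gripper_width: 0.002
```

Request:
send_rows:
  steps:
    - [0, 0, -0.002, 0, 0, 0]
    - [0, 0, -0.003, 0, 0, 0]
    - [0, 0, -0.015, 0, 0, 0]
    - [0, 0, -0.04, 0, 0, 0]
    - [0, 0, -0.04, 0, 0, 0]
    - [0, 0, 0, 0, 0, 0]
    - [0, 0, 0, 0, 0, 0]

```text
time: 9.32
tool_pos: [0.6122, 0.0183, 0.1713]
tool_rot: [-0.0, 1.0, -0.03, -0.0]
contact_force: [-1.1, 0.6, 0.1]
gripper_width: 0.003
```

```bash
python3 - <<'E'
from h import *
import pickle
t,R=tr(); c=manip.get_calibration("wrist"); im=manip.grab_frame("wrist")
pickle.dump(c,open("w5.pkl","wb")); cv2.imwrite("pics/w5.png",im); print(t,R.as_matrix()[:,0],manip.state()["contact_force"])
im=manip.grab_frame("side")
cv2.imwrite("pics/s5.png",cv2.resize(im[120:260,200:400],None,fx=4,fy=4,interpolation=cv2.INTER_CUBIC))
E
```

```text
[0.61216683 0.01831357 0.17125154] [ 9.98162139e-01 -6.05980252e-02 -4.72595152e-04] [-0.0764706  -0.29717556  0.08699419]
```

View pics/w5.png

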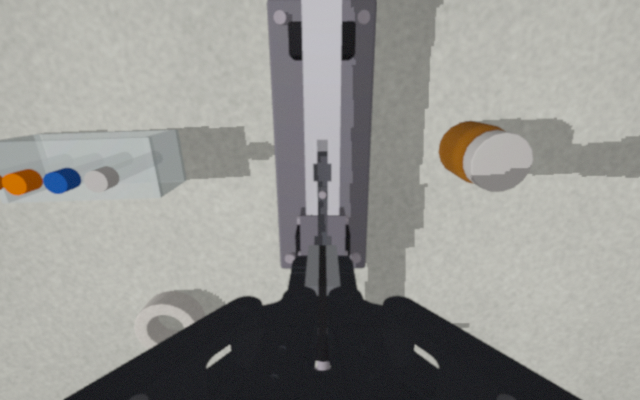

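View pics/s5.png

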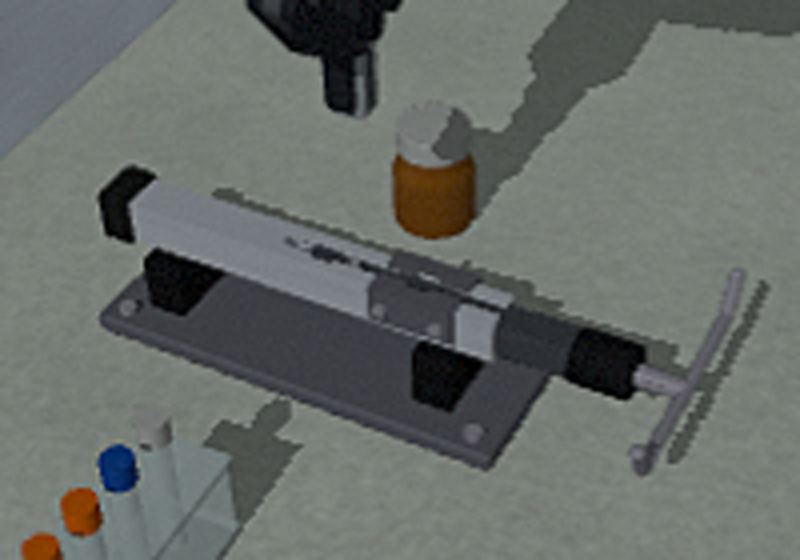

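The pin is now at (322,195), between the empty first hole (322,172) and the clamp edge (row 214), so it is out and under the wall.

```bash
python3 - <<'E'
from h import *
import pickle
np.set_printoptions(precision=4,suppress=True)
c=pickle.load(open("w5.pkl","rb")); im=cv2.imread("pics/w5.png")
g=cv2.cvtColor(im,cv2.COLOR_BGR2GRAY).astype(int)
print(g[185:206,316:330])
u=np.array([-1,.0556])/np.hypot(1,.0556)
p=plane(c,[[322.3,195.3]],.074)[0]; print(p, (p[:2]-[.6314,.0168])@u)
d=(p[:2]-[.6314,.0168])@u; g0=np.r_[[.6314,.0168]+u*(d+.145)]; print("collar",g0)
print(goal([g0[0],.0519-.0556*g0[0],.12],[.9985,-.0555]))
E
```

```text
[[172 138  89  60  60  63  73  81  84  84  99 137 170 186]
 [171 139  88  65  64  66  74  78  80  80  95 135 170 184]
 [172 144  96  75  70  80  80  81  82  83  96 136 170 183]
 [173 145  99  79  76  82  83  84  86  87  97 137 171 185]
 [174 144 102  78  77  86  87  86  85  86  98 137 170 184]
 [173 143 101  82  85  95  99  95  87  84  97 136 170 184]
 [172 142 106  97 111 121 125 116 102  88  91 134 169 183]
 [174 145 115 120 137 145 145 141 129 109  96 130 168 183]
 [175 148 125 138 150 154 154 152 145 129 105 131 169 183]
 [176 150 132 145 153 156 156 155 150 137 114 133 168 183]
 [176 151 129 142 152 156 156 155 152 136 116 133 167 182]
 [176 152 126 137 152 155 155 154 149 129 106 131 167 183]
 [180 154 118 120 138 148 150 147 138 114  97 131 169 184]
 [181 157 111  99 110 125 131 128 115  96  95 133 169 183]
 [181 158 108  88  85  95 102  99  94  85  96 136 170 184]
 [181 157 108  81  76  73  83  86  86  85 100 138 169 184]
 [180 155 102  73  62  66  74  77  84  86  99 138 171 184]
 [180 154 100  61  62  62  64  75  82  83 102 137 171 183]
 [180 154  97  60  59  59  61  69  84  88  99 137 171 183]
 [179 154  98  61  58  59  62  74  82  89  98 136 170 183]
 [179 154 100  62  59  58  62  71  85  86 100 138 171 184]]
[0.6138 0.0176 0.074 ] 0.017575243214924048
collar [0.4691 0.0258]
(array([-0.1424,  0.0012,  0.0501]), array([-0.0039,  0.1738, -0.2985]))
```

The pin has travelled 17.6 mm, with about 40.6 mm left. The collar is now at (0.469, 0.026), so I'll open, go above it and descend.

Request:
send_rows:
  steps:
    - [-0.036, 0.0003, 0, 0, 0, 0]
    - [-0.036, 0.0003, 0, 0, 0, 0]
    - [-0.036, 0.0003, 0, 0, 0, -0.3]
    - [-0.0344, 0.0003, 0, 0, 0, 0]
    - [0, 0, 0.025, 0, 0, 0]
    - [0, 0, 0.025, 0, 0, 0]
    - [0, 0, 0, 0, 0, 0]
    - [0, 0, 0, 0, 0, 0]
  grip: 0.75

```text
time: 10.42
tool_pos: [0.4704, 0.0255, 0.1215]
tool_rot: [-0.0, 1.0, -0.028, -0.0]
contact_force: [1.0, -0.6, 0.4]
gripper_width: 0.748
```

```bash
python3 - <<'E'
from h import *
im=manip.grab_frame("wrist"); cv2.imwrite("pics/w6.png",im)
im=manip.grab_frame("side"); cv2.imwrite("pics/s6.png",cv2.resize(im[90:260,250:450],None,fx=3,fy=3,interpolation=cv2.INTER_CUBIC))
print(goal([.469,.0258,.039],[.9985,-.0555]),manip.state()["contact_force"],manip.state()["gripper_width"])
E
```

```text
(array([-0.00221557, -0.00024388,  0.08346728]), array([ 0.00369548, -0.08857549,  0.00321717])) [0.25944425 0.89137423 0.68346663] 0.7465903722126708
```

View pics/w6.png

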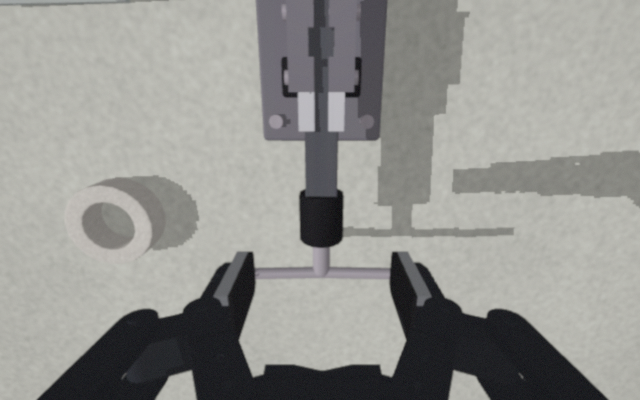

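View pics/s6.png

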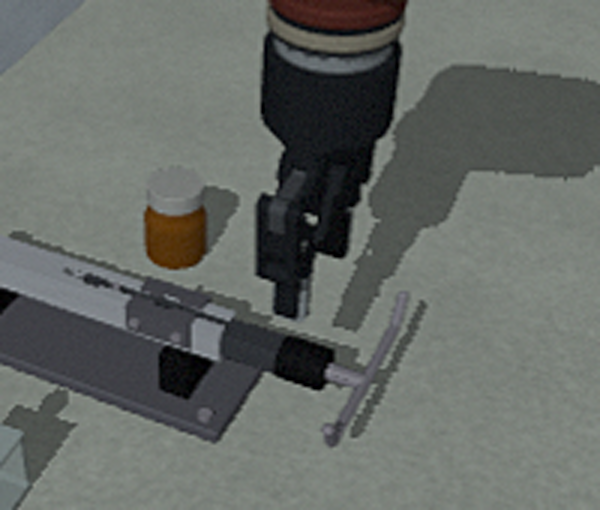

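The collar at (321,218) is centred between the jaws (columns 253 and 392) and clear of the crossbar. I'll descend, then close.

Request:
send_rows:
  steps:
    - [-0.001, 0, 0.02, 0, 0, 0]
    - [0, 0, 0.02, 0, 0, 0]
    - [0, 0, 0.02, 0, 0, 0]
    - [0, 0, 0.015, 0, 0, 0]
    - [0, 0, 0.008, 0, 0, 0]
    - [0, 0, 0, 0, 0, 0]
    - [0, 0, 0, 0, 0, 0]

```text
time: 11.4
tool_pos: [0.47, 0.0255, 0.0392]
tool_rot: [0.0, 1.0, -0.028, 0.001]
contact_force: [-0.3, 0.8, 0.1]
gripper_width: 0.747
```

Request:
send_rows:
  steps:
    - [0, 0, 0, 0, 0, 0]
    - [0, 0, 0, 0, 0, 0]
    - [0, 0, 0, 0, 0, 0]
    - [0, 0, 0, 0, 0, 0]
    - [0, 0, 0, 0, 0, 0]
  grip: 0

```text
time: 12.02
tool_pos: [0.4698, 0.0263, 0.0392]
tool_rot: [-0.001, 1.0, -0.028, 0.0]
contact_force: [-1.8, 5.1, 5.2]
gripper_width: 0.335
```

The grip is good at width 0.335. I'll ease the small side forces, then draw.

Request:
send_rows:
  steps:
    - [0, -0.0006, -0.0005, 0, 0, 0]
    - [0, 0, 0, 0, 0, 0]

```text
time: 12.28
tool_pos: [0.4698, 0.0263, 0.0392]
tool_rot: [-0.0, 1.0, -0.028, 0.001]
contact_force: [0.3, 2.7, 3.4]
gripper_width: 0.329
```

Request:
send_rows:
  steps:
    - [-0.002, 0, 0, 0, 0, 0]
    - [-0.003, 0, 0, 0, 0, 0]
    - [-0.003, 0, 0, 0, 0, 0]
    - [-0.003, 0, 0, 0, 0, 0]

```text
time: 12.78
tool_pos: [0.4597, 0.0269, 0.0393]
tool_rot: [-0.0, 1.0, -0.028, 0.002]
contact_force: [5.5, 2.1, -0.1]
gripper_width: 0.336
```

```bash
python3 - <<'E'
from h import *
im=manip.grab_frame("wrist"); cv2.imwrite("pics/w7.png",im[:300,170:470])
print(tr()[0],manip.state()["contact_force"])
E
```

```text
[0.45928485 0.02689185 0.03923209] [4.18583251 2.99699655 0.01606962]
```

View pics/w7.png

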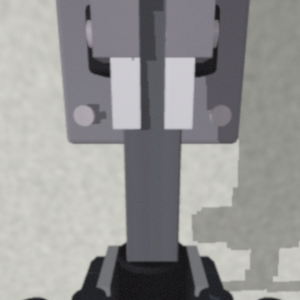

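Request:
send_rows:
  steps:
    - [-0.003, 0, 0, 0, 0, 0]
    - [-0.003, 0, 0, 0, 0, 0]
    - [-0.003, 0, 0, 0, 0, 0]
    - [-0.003, 0, 0, 0, 0, 0]

```text
time: 13.32
tool_pos: [0.4477, 0.0275, 0.0393]
tool_rot: [-0.0, 1.0, -0.028, 0.002]
contact_force: [5.1, 2.5, -0.8]
gripper_width: 0.333
```

Request:
send_rows:
  steps:
    - [-0.003, 0, 0, 0, 0, 0]
    - [-0.002, 0, 0, 0, 0, 0]
    - [-0.002, 0, 0, 0, 0, 0]
    - [-0.002, 0, 0, 0, 0, 0]
    - [0, 0, 0, 0, 0, 0]

```text
time: 13.95
tool_pos: [0.4385, 0.028, 0.0393]
tool_rot: [-0.0, 1.0, -0.028, 0.002]
contact_force: [4.2, 3.8, 0.5]
gripper_width: 0.328
```

Request:
send_rows:
  steps:
    - [-0.001, 0, 0, 0, 0, 0]
    - [-0.001, 0, 0, 0, 0, 0]

```text
time: 14.2
tool_pos: [0.4368, 0.0282, 0.0393]
tool_rot: [-0.0, 1.0, -0.028, 0.002]
contact_force: [4.7, 4.5, -0.5]
gripper_width: 0.335
```

Request:
send_rows:
  steps:
    - [-0.001, -0.0004, 0, 0, 0, 0]
    - [-0.001, 0, 0, 0, 0, 0]
    - [-0.001, 0, 0, 0, 0, 0]

```text
time: 14.58
tool_pos: [0.4338, 0.0283, 0.0393]
tool_rot: [0.0, 1.0, -0.028, 0.002]
contact_force: [5.2, 1.3, -1.1]
gripper_width: 0.335
```

Request:
send_rows:
  steps:
    - [-0.0007, 0, 0, 0, 0, 0]
    - [-0.0007, 0, 0, 0, 0, 0]

```text
time: 14.82
tool_pos: [0.4323, 0.0284, 0.0393]
tool_rot: [0.0, 1.0, -0.028, 0.002]
contact_force: [4.9, 1.9, -1.4]
gripper_width: 0.333
```

```bash
python3 - <<'E'
from h import *
im=manip.grab_frame("side"); cv2.imwrite("pics/s8.png",cv2.resize(im[150:250,220:400],None,fx=4,fy=4,interpolation=cv2.INTER_CUBIC))
c=manip.get_calibration("wrist"); im=manip.grab_frame("wrist"); cv2.imwrite("pics/w8.png",im)
print(tr()[0],manip.state()["contact_force"])
print(proj(c,[.5731,.0200,.0775]))
E
```

```text
[0.43211974 0.0284298  0.03924965] [ 5.22516541  1.57456894 -0.15343165]
[[ 322.67344744 -183.79175461]]
```

View pics/s8.png

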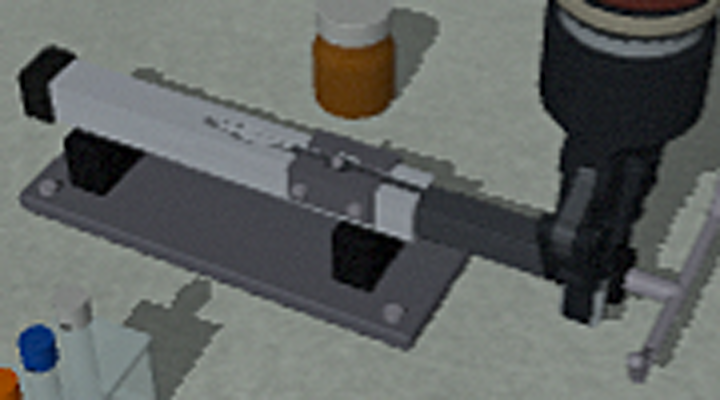

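View pics/w8.png

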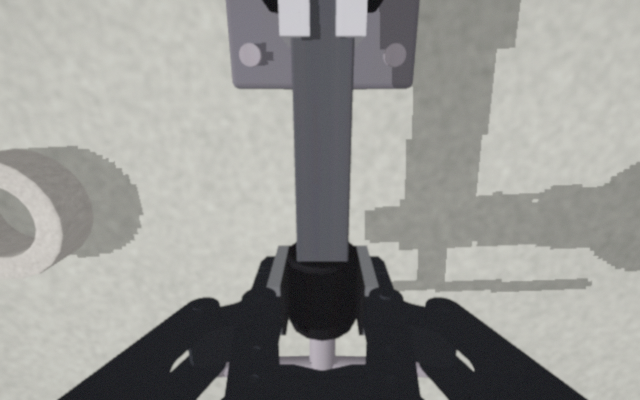

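The wrist camera can't see the clamp from here. The side view shows a light spot, the pin, near the clamp hole at (341,162). I'll continue in half-millimetre rows, watching the force.

Request:
send_rows:
  steps:
    - [-0.0005, 0, 0, 0, 0, 0]
    - [-0.0005, 0, 0, 0, 0, 0]

```text
time: 15.18
tool_pos: [0.4307, 0.0285, 0.0393]
tool_rot: [0.0, 1.0, -0.028, 0.001]
contact_force: [5.6, 0.8, 1.7]
gripper_width: 0.333
```

Request:
send_rows:
  steps:
    - [-0.0005, 0, 0, 0, 0, 0]
    - [-0.0005, 0, 0, 0, 0, 0]

```text
time: 15.42
tool_pos: [0.4291, 0.0286, 0.0393]
tool_rot: [0.0, 1.0, -0.028, 0.0]
contact_force: [2.0, 0.3, 3.4]
gripper_width: 0.33
```

```bash
python3 - <<'E'
from h import *
im=manip.grab_frame("side"); cv2.imwrite("pics/s9.png",cv2.resize(im[160:210,270:350],None,fx=9,fy=9,interpolation=cv2.INTER_CUBIC))
print(tr()[0],manip.state()["contact_force"])
c=manip.get_calibration("side"); print((proj(c,[[.5731,.0200,.0775],[.5731,.02,.074]])-[270,160])*9)
E
```

```text
[0.42906505 0.02860155 0.03923604] [1.4330278  0.40332696 4.99511866]
[[325.91689217 256.28543198]
 [326.11448043 267.77923178]]
```

View pics/s9.png

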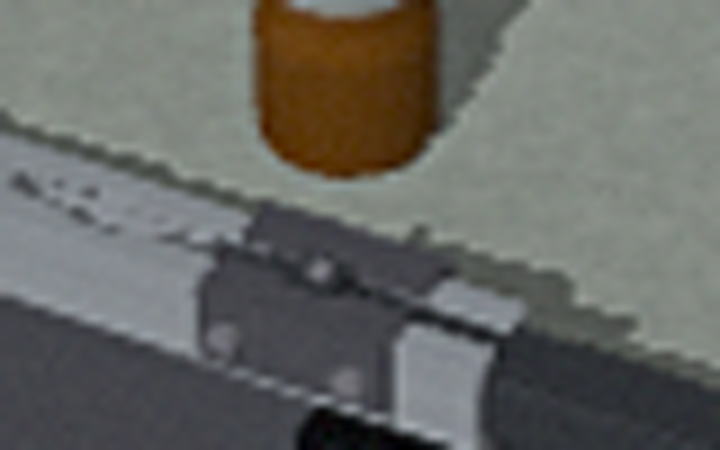

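The pulling force fell from about 5.6 to 1.4 N and the tool jumped forward at a travel of about 58.4 mm, which suggests the click. I'll stop pulling, let go, back off and look.

Request:
send_rows:
  steps:
    - [0, 0, 0, 0, 0, 0]
    - [0, 0, 0, 0, 0, 0]
    - [0, 0, 0, 0, 0, 0]
    - [0, 0, 0, 0, 0, 0]
  grip: 0.75

```text
time: 15.98
tool_pos: [0.4286, 0.0289, 0.0386]
tool_rot: [-0.0, 1.0, -0.028, -0.0]
contact_force: [-1.0, -0.6, 0.3]
gripper_width: 0.748
```

Request:
send_rows:
  steps:
    - [0, 0, -0.015, 0, 0, 0]
    - [0, 0, -0.03, 0, 0, 0]
    - [0, 0, -0.04, 0, 0, 0]
    - [0, 0, -0.04, 0, 0, 0]
    - [0.045, 0, -0.02, 0, 0, 0]
    - [0.045, 0, 0, 0, 0, 0]
    - [0, 0, 0, 0, 0, 0]
    - [0, 0, 0, 0, 0, 0]

```text
time: 16.98
tool_pos: [0.5184, 0.0239, 0.1842]
tool_rot: [-0.0, 1.0, -0.028, -0.0]
contact_force: [0.1, -0.2, -1.1]
gripper_width: 0.752
```

```bash
python3 - <<'E'
from h import *
import pickle
t,R=tr(); c=manip.get_calibration("wrist"); im=manip.grab_frame("wrist")
pickle.dump(c,open("w10.pkl","wb")); cv2.imwrite("pics/w10.png",im); print(t,manip.state()["contact_force"])
print(proj(c,[.5731,.0200,.0775]))
im=manip.grab_frame("side"); cv2.imwrite("pics/s10.png",cv2.resize(im[130:260,210:410],None,fx=4,fy=4,interpolation=cv2.INTER_CUBIC))
E
```

```text
[0.51837453 0.02391557 0.18416331] [-0.13176977 -0.15994889 -0.57852332]
[[322.71899131 123.76696268]]
```

View pics/w10.png

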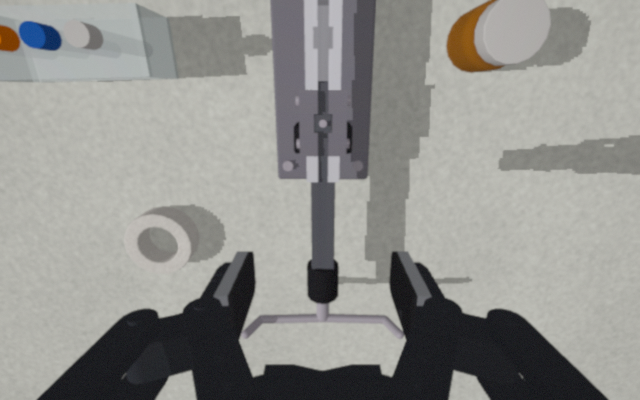

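View pics/s10.png

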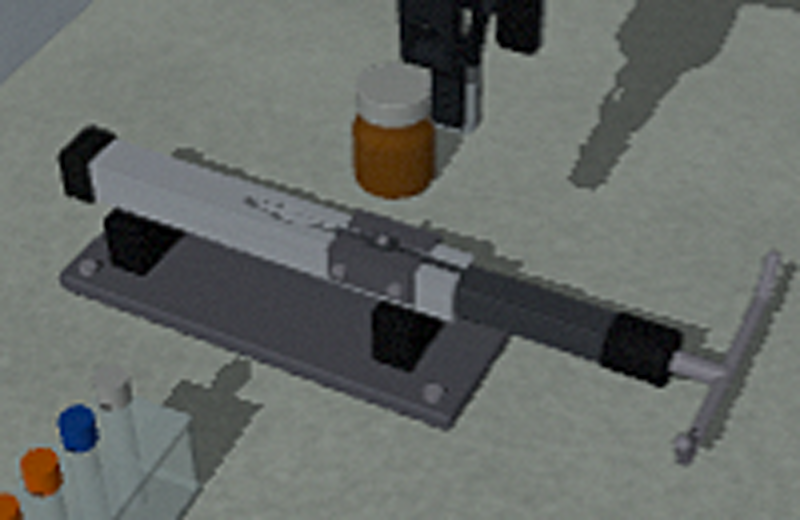

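The pin shows at (322,124) in the clamp hole, exactly where predicted. The bystanders look unmoved and the arm is clear. I'll zoom and triangulate the pin height.

```bash
python3 - <<'E'
from h import *
im=cv2.imread("pics/w10.png"); cv2.imwrite("pics/w10z.png",cv2.resize(im[80:190,280:370],None,fx=5,fy=5,interpolation=cv2.INTER_CUBIC))
E
```

```text
(no output)
```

View pics/w10z.png

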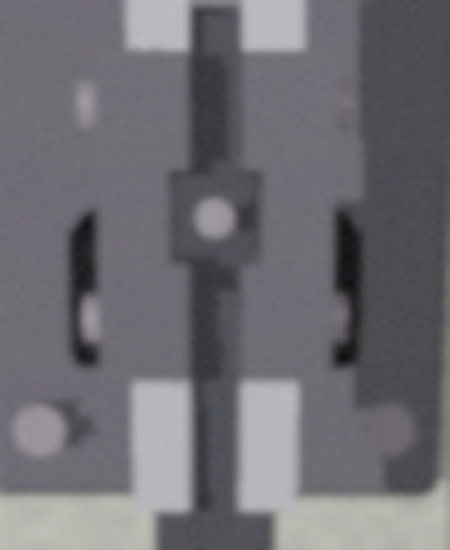

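Request:
send_rows:
  steps:
    - [0.03, 0, 0.01, 0, 0, 0]
    - [0.03, 0, 0.01, 0, 0, 0]
    - [0.025, 0, 0.01, 0, 0, 0]
    - [0.025, 0, 0.005, 0, 0, 0]
    - [0, 0, 0, 0, 0, 0]
    - [0, 0, 0, 0, 0, 0]

```text
time: 17.82
tool_pos: [0.6278, 0.0179, 0.1493]
tool_rot: [-0.0, 1.0, -0.028, -0.0]
contact_force: [0.4, 0.1, -0.3]
gripper_width: 0.754
```

```bash
python3 - <<'E'
from h import *
import pickle
t,R=tr(); c=manip.get_calibration("wrist"); im=manip.grab_frame("wrist")
pickle.dump(c,open("w11.pkl","wb")); cv2.imwrite("pics/w11.png",im); print(t,manip.state()["contact_force"])
print(proj(c,[.5731,.0200,.0775]))
E
```

```text
[0.6277514  0.01788179 0.14931962] [0.2733157  0.31497813 0.16281838]
[[322.7102435  277.19441618]]
```

View pics/w11.png

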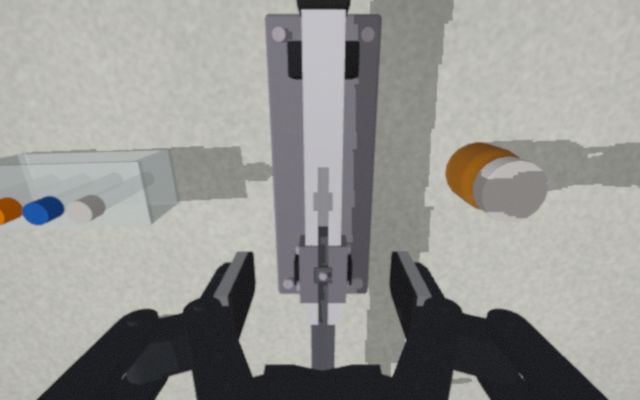

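```bash
python3 - <<'E'
from h import *
import pickle
np.set_printoptions(precision=4,suppress=True)
A=[];pts=[]
for n,(u,v) in [("w10",(323,124)),("w11",(323,277))]:
    c=pickle.load(open(n+".pkl","rb")); g=cv2.cvtColor(cv2.imread(f"pics/{n}.png"),cv2.COLOR_BGR2GRAY).astype(float)
    w=g[v-6:v+7,u-6:u+7]; m=np.clip(w-125,0,None); yy,xx=np.mgrid[v-6:v+7,u-6:u+7]
    p=[(m*xx).sum()/m.sum(),(m*yy).sum()/m.sum()]; print(n,p)
    o,d=ray(c,[p]); A.append((o,d[0]/np.linalg.norm(d[0])))
M=sum(np.eye(3)-np.outer(d,d) for o,d in A); b=sum((np.eye(3)-np.outer(d,d))@o for o,d in A)
X=np.linalg.solve(M,b); u=np.array([-1,.0556])/np.hypot(1,.0556); print(X,(X[:2]-[.6314,.0168])@u)
im=cv2.imread("pics/w11.png"); cv2.imwrite("pics/w11z.png",cv2.resize(im[230:340,280:370],None,fx=5,fy=5,interpolation=cv2.INTER_CUBIC))
E
```

```text
w10 [np.float64(322.3222958057395), np.float64(123.11147902869757)]
w11 [np.float64(322.31590181430096), np.float64(276.28495197438633)]
[0.5735 0.0203 0.0769] 0.05796593068534023
```

View pics/w11z.png

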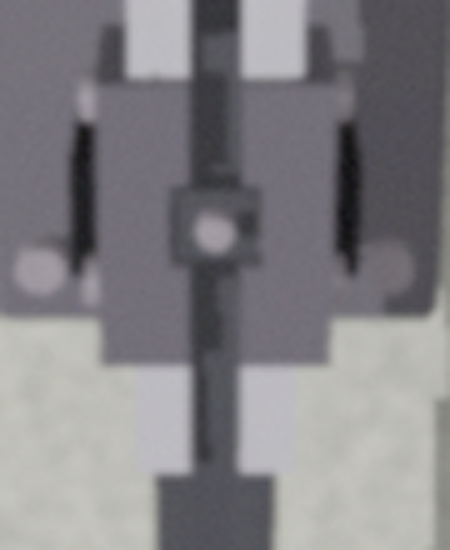

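The triangulated pin top is 76.9 mm high (it would be about 74 if still under the wall), 58.0 mm out, with the shoulder filling the clamp hole. It has clicked. I'll check the bystanders and hand in.

```bash
python3 - <<'E'
from h import *
a=cv2.imread("pics/side0.png"); b=manip.grab_frame("side"); cv2.imwrite("pics/s12.png",b)
d=cv2.absdiff(a,b).max(2)
for n,(x0,y0,x1,y1) in dict(rack=(200,222,262,302),tape=(302,268,350,314),jar=(295,144,322,182),board=(222,188,300,238)).items():
    print(n,d[y0:y1,x0:x1].mean().round(1),(d[y0:y1,x0:x1]>40).sum())
print(manip.state()["contact_force"],manip.state()["time"]); manip.job_done()
E
```

```text
rack 2.8 0
tape 2.8 0
jar 11.5 136
board 3.2 0
[ 0.16549708 -0.05772737  0.3067496 ] 17.925
the job is handed in; nothing more can be done
```

View pics/s12.png

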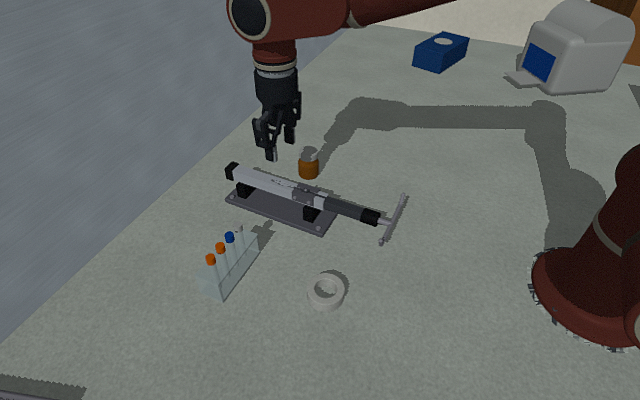

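The pole is one hole longer and the button is up in the clamp's hole. I pressed the pin flush with the shut fingertips (up to about 8 N, part of it on the sleeve) and dragged it 17.6 mm, out of its hole and under the wall. I then gripped the collar and drew the tube out with about 5 N of pull. At about 58 mm the pull fell to about 1.5 N and the tool jumped forward, so I stopped, let go and backed off. The job was handed in at 17.9 s.

**Last checks:**
- **Button:** two wrist views put the pin's top at 76.9 mm, 58.0 mm along and in the clamp hole. It should be 77.5 mm when up and about 74 mm if still under the wall.
- **Touching nothing:** the wrist force was about zero and the gripper was clear of everything.
- **Bystanders:** the side view showed no change at the rack or the tape. The jar's patch did differ (136 pixels). By eye it stands at the same place in the picture with the arm's shadow now on its lid, so I took the difference to be shadow, but I did not measure its position again.
- **Not done:** I did not tug the tube to test the lock, so as not to haul on it.

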